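Pack the maker's gift set into its fitted case

ROBOT

A 6-joint arm with a two-finger parallel gripper is mounted at the origin on a cart in front of the work surface, level with it; the furniture and walls round the work are solid. World frame = base frame: x ahead of the robot, y to its left, z up, the work surface at z = 0. Lengths are in mm, angles in rad, forces in N, time in s.
With the tool pointing down it reaches from about 425 to 950 mm from the base axis. Payload 3.5 kg.
Tool frame: the origin (TCP) lies on the centre line of the jaws, within the pads' length; the fingertips stand 25 mm ahead of it and the grasp point (between the pads) lies 6 mm ahead of it; z points along the fingers, y is the direction in which the jaws open and shut (so a half turn about z gives the same grasp; the last joint's range is limited). The gripper opens to 85 mm and grips with 20 to 120 N. Pads are 22 mm wide; open, the fingers measure 114 mm over their backs; the gripper's body (76 mm by 85 mm) begins 54 mm behind the grasp point. The pads swing forward as they close: fully open they stand 13 mm farther back than shut.
Start: joints at [-0.15, 0.286, 1.577, -0, 1.279, -0.15], TCP at [674.986, 0.032, 256.325] pointing down, gripper open.
Joint ranges: [-2.77, 2.77], [-0.9, 2.22], [0.21, 2.48], [-1.53, 4.67], [0.24, 2.81], [-2.84, 2.84]. Speed limits (rad/s): [2.79, 2.79, 3.14, 3.14, 3.14, 3.14].

INTERFACE

Orientations are given as a 3x3 rotation matrix whose columns are the frame's x, y, z axes.
In Python, from cell import env, jaws, get_state, cams, job gives the robot as it stands. Calls block until the motion is done:
- env.move_ptp(position, orientation): joint-space move of the TCP to a pose.
- env.move_l(position, attitude=None, max_speed=150): straight line of the TCP; attitude=None keeps the orientation; max_speed is the mean speed in mm/s.
- env.move_j(angles): joint-space move.
- jaws.grip(opening, grasp_force=None): finger opening in mm; grasp_force is the grip in N (None keeps the last); returns when the fingers have stopped.
- env.pause(seconds).
- env.solve_ik(position, orientation): joint angles nearest the present ones, or None.
- get_state(): the state.
- cams.get_image(name): name is "scene" or "side" or "wrist"; returns a dict with "frame" (420x560x3 uint8, blue, green, red), "fov_y" (degrees; the focal length in pixels is half the picture's height over the tangent of half this angle, whatever the lens; pixels are square), "cx", "cy" (the principal point, pixels), "dist_coeffs" ([k1, k2, p1, p2, k3] as OpenCV has them; the pictures are not rectified), "pose" (4x4, takes a point from camera to world coordinates). Camera axes: x right, y down, z forward; pixel columns grow to the right and rows downward; lengths in mm; the calibration is good to about 2 mm. A picture is of the moment at which its call begins. There is no depth.
A pose or a line that the arm cannot do raises env.IKError and nothing moves.
- job.sign_off(): hands the job in, once; it reports no verdict.
The state is a dict: "time_s": time; "qpos": joint angles; "qd": joint speeds; "joint_efforts": joint torques, N m; "tcp_pos": TCP position; "tool_rot": TCP orientation; "force": force on the tool from outside, world axes, zero at the start; "torque": the same for the moment, N m; "finger_gap": finger opening in mm.
Only numpy, scipy, OpenCV 4.12 (cv2) and the standard library are available. Lean on these libraries where they do the work, as an engineer would, in place of code of your own. Each camera call takes 0.05 s, during which the arm holds its last target. There are 200 camera calls.

TASK

Pack the gift set on the table into the low walnut case: the brown ribbed pillar candle, the cream clover-shaped candle, the spool of wick and the amber fragrance bottle each go upright into the pocket cut to their own outline, all the way down on its floor. Set each one down in its pocket rather than dropping it, never tip one over, and leave the seal stamp and the little cream shell candle beside the work where they are.

Things in the scene. Friction and masses are not known exactly. Their poses are not given: they have to be found in the camera images.
- pillar_candle: Short round pillar candle of dark caramel-brown wax with fine upright ribs and a thin knotted wick on top, standing by itself near the case, apart from the crowd of pillars at the back left. Diameter 66 mm, wax 95 mm high, 109 mm to the top of the wick; 0.3 kg. Origin: on its axis at its underside; z is its axis, upward. The wick end at the top is only for show.
- clover_candle: Tall pale cream candle with a four-lobed (clover-leaf) cross-section and a wick on top, standing on the table. 63 mm across two opposite lobes, 54 mm across the hollows between lobes; wax 135 mm high, 148 mm with wick; 0.39 kg. Origin: on its axis at its underside; z upward, its lobes point along its own +x, -x, +y and -y. Take it across two opposite lobes.
- wick_spool: Low spool of white cotton wick with brown end discs, lying flat (axis upright), a loose end of wick trailing on the table at one side (only for show). Diameter 52 mm, 36 mm high, 0.06 kg; it grips like a solid cylinder. Origin: on its axis at its underside; z up its axis.
- scent_bottle: Amber fragrance bottle with white label and black dropper cap, standing on the table. Body 35 mm diameter up to 68 mm high, cap 22 mm diameter up to 105 mm; 0.075 kg. Origin: on its axis at its underside; z up its axis.
- round_pocket: Square 98x98x14 mm insert of charcoal foam, fixed; pocket for the pillar: a 78 mm circle, the largest, cut 9 mm deep to a kraft-brown floor 5 mm above its underside, edge bevelled 3 mm outward. One of four, in changing order, 98 mm apart in a row in the flat walnut case (rim 18 mm above the table, 1 mm above the foam). Origin: centre of underside, 3 mm above the table; z up, y along the row, x across it (keep the fingers' opening along x).
- clover_pocket: Square 98x98x14 mm insert of charcoal foam, fixed; four-lobed pocket, 76 mm over the lobes (on its x and y), 62 over the hollows, cut 9 mm deep to a kraft-brown floor 5 mm above its underside, edge bevelled 3 mm outward. One of four, in changing order, 98 mm apart in a row in the flat walnut case (rim 18 mm above the table, 1 mm above the foam). Origin: centre of underside, 3 mm above the table; z up, y along the row, x across it (keep the fingers' opening along x).
- spool_pocket: Square 98x98x14 mm insert of charcoal foam, fixed; pocket for the spool: a 64 mm circle, the middle size, cut 9 mm deep to a kraft-brown floor 5 mm above its underside, edge bevelled 3 mm outward. One of four, in changing order, 98 mm apart in a row in the flat walnut case (rim 18 mm above the table, 1 mm above the foam). Origin: centre of underside, 3 mm above the table; z up, y along the row, x across it (keep the fingers' opening along x).
- bottle_pocket: Square 98x98x14 mm insert of charcoal foam, fixed; pocket for the bottle: a 47 mm circle, the smallest, cut 9 mm deep to a kraft-brown floor 5 mm above its underside, edge bevelled 3 mm outward. One of four, in changing order, 98 mm apart in a row in the flat walnut case (rim 18 mm above the table, 1 mm above the foam). Origin: centre of underside, 3 mm above the table; z up, y along the row, x across it (keep the fingers' opening along x).
- seal_stamp: Bystander: brass seal stamp with a dark turned wooden handle, 28 mm wide and 82 mm high, standing loose on the table right of the work; it is to stay where it is. Origin: centre of its underside.
- shell_candle: Bystander: small cream scallop-shell candle, 52x78x46 mm, lying loose on the table left of the work, the one of the shells nearest the case; it is to stay where it is. Origin: centre of its underside.
There are look-alikes about, which are no part of the job. Leave any black look-alike of the wick_spool alone.

How it is judged (in metres and radians):
At the end, for the whole second after the job is handed in: Each of the four things stands in its own pocket: within 12 mm of the pocket's centre, its underside on the pocket floor (within 3.5 mm), upright within 0.1 rad, at rest and let go (horizontal distance between pillar_candle and round_pocket below 0.012 m and z of pillar_candle in the frame of round_pocket between 0.002 and 0.0085 m and angle between each of pillar_candle, clover_candle, wick_spool, scent_bottle's own z axis and vertical below 0.1 rad and linear speed of each of pillar_candle, clover_candle, wick_spool, scent_bottle below 0.02 m/s and horizontal distance between clover_candle and clover_pocket below 0.012 m and z of clover_candle in the frame of clover_pocket between 0.002 and 0.0085 m and horizontal distance between wick_spool and spool_pocket below 0.012 m and z of wick_spool in the frame of spool_pocket between 0.002 and 0.0085 m and horizontal distance between scent_bottle and bottle_pocket below 0.012 m and z of scent_bottle in the frame of bottle_pocket between 0.002 and 0.0085 m); the robot touches nothing.
It fails at once if the seal stamp or the small shell candle is pushed more than 30 mm or the stamp is knocked over (distance of any of seal_stamp, shell_candle from where it was at the start of the episode above 0.03 m or angle between seal_stamp's own z axis and vertical above 0.7 rad).
It fails at once if one of the four things is tipped over (more than 0.7 rad) (angle between any of pillar_candle, clover_candle, wick_spool, scent_bottle's own z axis and vertical above 0.7 rad).
It fails at once if a thing is dropped into its pocket: it falls free, touching nothing, more than 25 mm above the pocket's floor ((horizontal distance between pillar_candle and round_pocket below 0.05 m and z of pillar_candle in the frame of round_pocket above 0.03 m and contact force between pillar_candle and anything else below 0.001 N) or (horizontal distance between clover_candle and clover_pocket below 0.05 m and z of clover_candle in the frame of clover_pocket above 0.03 m and contact force between clover_candle and anything else below 0.001 N) or (horizontal distance between wick_spool and spool_pocket below 0.05 m and z of wick_spool in the frame of spool_pocket above 0.03 m and contact force between wick_spool and anything else below 0.001 N) or (horizontal distance between scent_bottle and bottle_pocket below 0.05 m and z of scent_bottle in the frame of bottle_pocket above 0.03 m and contact force between scent_bottle and anything else below 0.001 N)).
It also fails if it takes over 96 s, if anything falls off the work surface, if the arm or the gripper's body presses on something with over 40 N, if the wrist force passes 120 N, or if a joint passes its speed limit or range.

## Working session

There is one attempt and no reset: what is moved stays moved. The work goes in short steps, each a Python script; the robot and the scene stay as the last script left them, time stands still between calls to the robot, and variables do not carry over. Pictures are saved under pics/ and viewed, about 12 in all and at most 16, crops included, and the job is handed in when it is done.

```bash
mkdir -p pics; ls
cat > h.py <<'E'
from cell import env, jaws, get_state, cams, job
import numpy as np, cv2
def shot(name, fn=None):
    im=cams.get_image(name)
    if fn: cv2.imwrite('pics/'+fn,im['frame'])
    return im
def K(im):
    f=im['frame'].shape[0]/2/np.tan(np.radians(im['fov_y'])/2)
    return np.array([[f,0,im['cx']],[0,f,im['cy']],[0,0,1]])
def cast(im,px,z):
    px=np.array(px,float).reshape(-1,1,2)
    n=cv2.undistortPoints(px,K(im),np.array(im['dist_coeffs'],float)).reshape(-1,2)
    P=np.array(im['pose']); d=np.c_[n,np.ones(len(n))]@P[:3,:3].T; o=P[:3,3]
    return o+d*((z-o[2])/d[:,2])[:,None]
def proj(im,pts):
    T=np.linalg.inv(np.array(im['pose'])); r,_=cv2.Rodrigues(T[:3,:3])
    return cv2.projectPoints(np.array(pts,float).reshape(-1,1,3),r,T[:3,3],K(im),np.array(im['dist_coeffs'],float))[0].reshape(-1,2)
def R(yaw):  # tool down, jaw (y) axis at angle yaw+90deg
    c,s=np.cos(yaw),np.sin(yaw)
    return np.array([[c,s,0],[s,-c,0],[0,0,-1.]])
E
python3 - <<'E'
from h import *
for n in ['scene','side','wrist']:
    im=shot(n,n+'0.png'); print(n,im['fov_y'],im['cx'],im['cy'],im['dist_coeffs'],np.round(im['pose'],3).tolist())
print(get_state())
E
```

```text
pics
scene 50.97214397236046 280.26682761440253 204.31080592852555 [-0.05451579  0.          0.          0.          0.        ] [[-0.886, -0.359, 0.294, 125.535], [-0.464, 0.695, -0.549, 935.206], [-0.007, -0.623, -0.782, 1162.613], [0.0, 0.0, 0.0, 1.0]]
side 45.22921590545845 284.4102023915546 207.72542417323606 [-0.13882412  0.          0.          0.          0.        ] [[0.953, -0.137, 0.271, 203.209], [-0.304, -0.403, 0.863, -922.381], [-0.009, -0.905, -0.425, 561.027], [0.0, 0.0, 0.0, 1.0]]
wrist 66.3478766973472 278.3055299839481 213.10997389411136 [-0.06227992  0.          0.          0.          0.        ] [[1.0, 0.001, -0.003, 674.237], [-0.0, -0.956, -0.294, 75.924], [-0.003, 0.294, -0.956, 371.763], [0.0, 0.0, 0.0, 1.0]]
{'time_s': 0.15, 'qpos': array([-1.49995629e-01,  2.86975696e-01,  1.57785072e+00,  4.35097736e-05,
        1.27858868e+00, -1.50005303e-01]), 'qd': array([-0.00115609, -0.0014964 , -0.00437328,  0.00200043,  0.00092853,
       -0.00024769]), 'joint_efforts': array([ 7.91554030e-04, -4.06602967e+01, -2.93140125e+01, -8.94972595e-05,
        3.96185191e-03, -2.97825103e-06]), 'tcp_pos': array([6.74534592e+02, 1.12332689e-01, 2.55250455e+02]), 'tool_rot': array([[ 3.17934579e-06,  9.99998388e-01, -1.79575405e-03],
       [ 9.99999951e-01, -2.61632314e-06,  3.13532200e-04],
       [ 3.13526996e-04, -1.79575496e-03, -9.99998338e-01]]), 'force': array([-0.03269912, -0.86307809,  0.72084016]), 'torque': array([ 0.0228681 , -0.0431084 ,  0.01387742]), 'finger_gap': 85.51861042609849}
```

View pics/scene0.png

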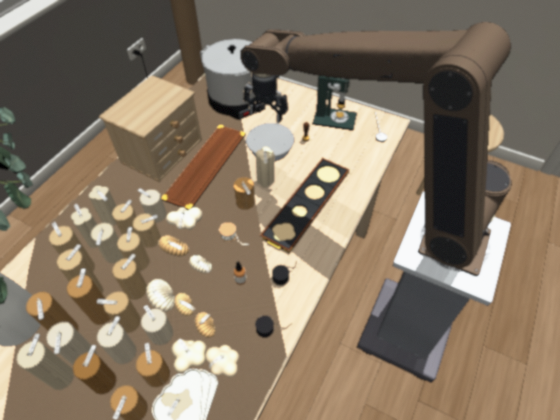

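View pics/side0.png

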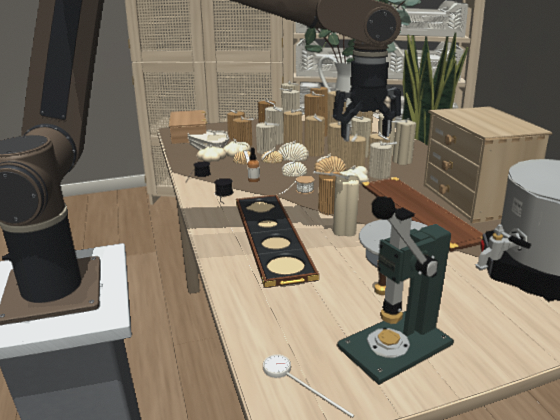

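View pics/wrist0.png

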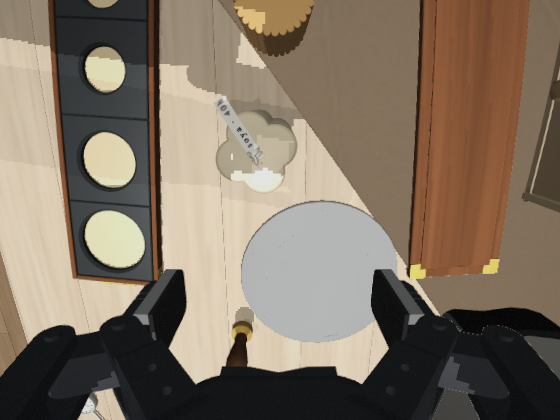

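Candidates (scene picture): pillar (244,192) alone, versus brown pillars at back left (e.g. 145,222); clover (265,165), versus cream pillars (e.g. 149,200) and flat clovers (185,215), (222,360); spool white/brown (228,232), versus the black ones (280,275), (265,326); bottle (239,270) only. Case at (307,203).

Run:
```python
from h import *
im=shot('scene')
for n,p,z in [('pillar',(244,186),95),('pillarbase',(245,203),0),('clover',(265,152),135),('cl base',(265,184),0),('spool',(228,230),36),('bottlebase',(240,280),0),('stamp',(306,138),0),('shell',(201,263),20),('blk',(280,275),30),('p1',(328,175),12),('p2',(314,192),12),('p3',(300,211),12),('p4',(284,231),12),('plate',(270,141),0),('chest',(205,165),30)]:
    print(n,cast(im,p,z).round()[0])
w=shot('wrist')
for p in [(115,240),(110,160),(105,70)]: print(cast(w,p,8).round(1)[0])
print('clover',cast(w,(257,140),135))
c=im['frame'][130:300,170:360]; cv2.imwrite('pics/crop1.png',cv2.resize(c,None,fx=3.5,fy=3.5,interpolation=cv2.INTER_CUBIC)[:600])
env.move_ptp([650,200,330],R(np.pi/2))
shot('wrist','w1.png'); print(get_state()['tcp_pos'],get_state()['time_s'])
```

```text
pillar [665. 172.  95.]
pillarbase [672. 168.   0.]
clover [659.  41. 135.]
cl base [653.  62.   0.]
spool [647. 310.  36.]
bottlebase [536. 429.   0.]
stamp [ 626. -215.    0.]
shell [662. 442.  20.]
blk [430. 374.  30.]
p1 [470. -67.  12.]
p2 [481.  26.  12.]
p3 [487. 122.  12.]
p4 [497. 218.  12.]
plate [ 741. -137.    0.]
chest [872. 104.  30.]
[470.7 -71.2   8. ]
[479.5  27.7   8. ]
[487.  124.7   8. ]
clover [[658.25131823  58.33278544 135.        ]]
[650.05364088 198.4984945  328.66143192] 1.1667
```

View pics/crop1.png

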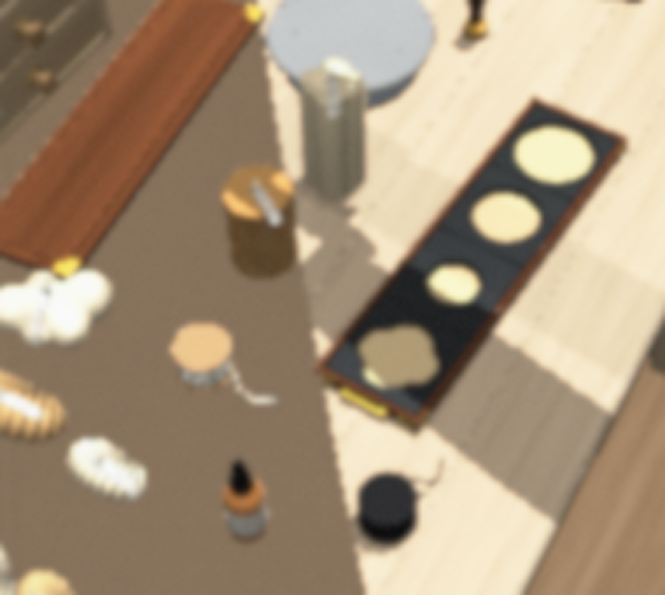

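View pics/w1.png

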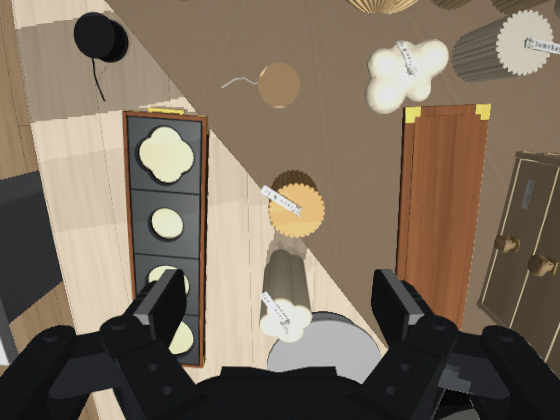

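The crop confirms all four picks; pockets run clover, bottle, spool, round from +y to −y. Now near-vertical views for precise centres.

Run:
```python
from h import *
import pickle
D={}
for n,p in [('C',[600,300,330]),('B',[655,60,380]),('A',[485,0,330])]:
    env.move_ptp(p,R(np.pi/2)); env.pause(.3); D[n]=shot('wrist','v%s.png'%n)
pickle.dump(D,open('D.pkl','wb')); print(get_state()['time_s'])
cv2.imwrite('pics/CB.png',cv2.resize(np.hstack([D['C']['frame'],D['B']['frame']]),(800,300)))
# pocket floors
im=D['A']; hsv=cv2.cvtColor(im['frame'],cv2.COLOR_BGR2HSV)
m=cv2.inRange(hsv,(15,20,80),(40,140,255)); 
for c in cv2.findContours(m,cv2.RETR_EXTERNAL,cv2.CHAIN_APPROX_NONE)[0]:
    if 500<cv2.contourArea(c)<9000:
        w=cast(im,c.reshape(-1,2),8)[:,:2]; cw,r=cv2.minEnclosingCircle(w.astype(np.float32))
        e=cv2.minAreaRect(w.astype(np.float32)); print(cv2.contourArea(c),c.mean(0),np.round(cw,1),round(r,1),e)
```

```text
4.5
973.0 [[455.03968254 407.48412698]] [ 824.2 -432.4] 59.2 ((824.0989379882812, -429.3643798828125), (76.95392608642578, 95.57051086425781), 86.017333984375)
699.0 [[105.225   407.50625]] [ 160.1 -432.2] 49.1 ((151.76419067382812, -433.2263488769531), (78.77786254882812, 77.31721496582031), 8.885974884033203)
4394.0 [[500.24852071 287.53846154]] [ 828.7 -174.6] 111.2 ((839.535400390625, -183.38409423828125), (212.50433349609375, 116.42707824707031), 43.34659957885742)
742.5 [[  6.17216117 198.58241758]] [ 73.1 -25.3] 71.9 ((88.37730407714844, -29.242881774902344), (143.77474975585938, 31.506105422973633), 75.49372863769531)
689.0 [[272.20512821 155.38461538]] [478.6  27.8] 32.5 ((477.4724426269531, 26.18272590637207), (60.23027038574219, 64.61000061035156), 54.883750915527344)
1093.0 [[280.37735849  74.96226415]] [487.5 125.1] 23.8 ((487.0269775390625, 124.9244155883789), (46.0706672668457, 45.84872055053711), 0.03514343127608299)
808.0 [[287.60483871   7.37903226]] [496.  211.7] 34.7 ((496.0470886230469, 199.1785125732422), (69.4069595336914, 26.105073928833008), 0.14523372054100037)
```

View pics/vA.png

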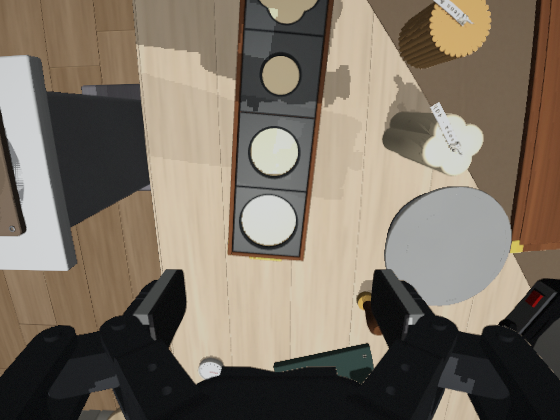

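View pics/CB.png

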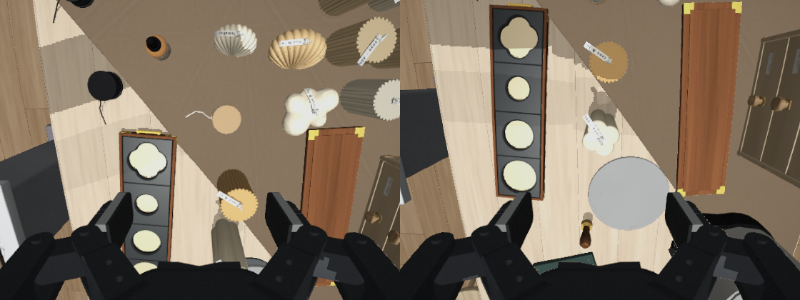

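```bash
cat > m.py <<'E'
from h import *
def blob(im,seed,z,t=14):
    g=cv2.medianBlur(im['frame'],3); m=np.zeros((g.shape[0]+2,g.shape[1]+2),np.uint8)
    cv2.floodFill(g,m,seed,0,(t,)*3,(t,)*3,4|cv2.FLOODFILL_MASK_ONLY|(255<<8)|cv2.FLOODFILL_FIXED_RANGE)
    m=cv2.morphologyEx(m[1:-1,1:-1],cv2.MORPH_CLOSE,np.ones((5,5)))
    c=max(cv2.findContours(m,cv2.RETR_EXTERNAL,cv2.CHAIN_APPROX_NONE)[0],key=cv2.contourArea)
    w=cast(im,cv2.convexHull(c).reshape(-1,2),z)[:,:2].astype(np.float32)
    (x,y),r=cv2.minEnclosingCircle(w); e=cv2.minAreaRect(w)
    return c,(round(x,1),round(y,1),round(r,1)),np.round(e[0],1),np.round(e[1],1)
E
python3 - <<'E'
from m import *; import pickle
D=pickle.load(open('D.pkl','rb'))
for n,v,s,z,t in [('round','A',(268,220),8,30),('spoolp','A',(272,153),8,30),('botp','A',(281,76),8,30),('clovp','C',(207,224),8,35),('botp','C',(206,284),8,35),
  ('clovp','B',(168,60),8,40),('botp','B',(166,123),8,35),('spoolp','B',(166,188),8,35),('round','B',(168,245),8,35),('spool','C',(318,167),36,30),('cap','C',(214,56),105,25),('pillar','B',(300,95),95,40),('clov','B',(290,195),135,40)]:
    c,*r=blob(D[v],s,z,t); print(n,v,*r)
b=D['B']['frame'][70:240,230:340]; c=D['C']['frame'][20:190,180:350]
cv2.imwrite('pics/crop2.png',np.hstack([cv2.resize(b,None,fx=3,fy=3),cv2.resize(c,None,fx=2.7,fy=3)]))
E
```

```text
round A (470.7, -69.4, 38.3) [470.8 -70.4] [76.4 72.8]
spoolp A (479.0, 28.1, 31.6) [479.7  28.2] [61.2 59.1]
botp A (487.4, 125.1, 23.1) [487.6 125.5] [44.8 44.6]
clovp C (495.4, 223.1, 37.3) [495.  222.2] [63.8 65.3]
botp C (487.3, 126.1, 22.6) [487.4 124.9] [43.5 38.4]
clovp B (495.4, 223.2, 36.8) [495.3 230.5] [73.4 57.3]
botp B (486.9, 125.5, 22.5) [486.8 125.3] [42.5 43.2]
spoolp B (478.1, 27.3, 31.2) [478.   27.8] [60.3 59.3]
round B (470.0, -70.2, 38.0) [469.2 -69.7] [71.9 73.8]
spool C (645.8, 309.3, 28.8) [649.  309.8] [50.3 50.8]
cap C (537.1, 426.7, 10.2) [536.9 426.5] [17.2 20.2]
pillar B (679.7, 102.0, 200.7) [680.5 102.1] [235.6 326.4]
clov B (660.5, -86.4, 181.8) [661.7 -60.9] [312.4 289. ]
```

View pics/crop2.png

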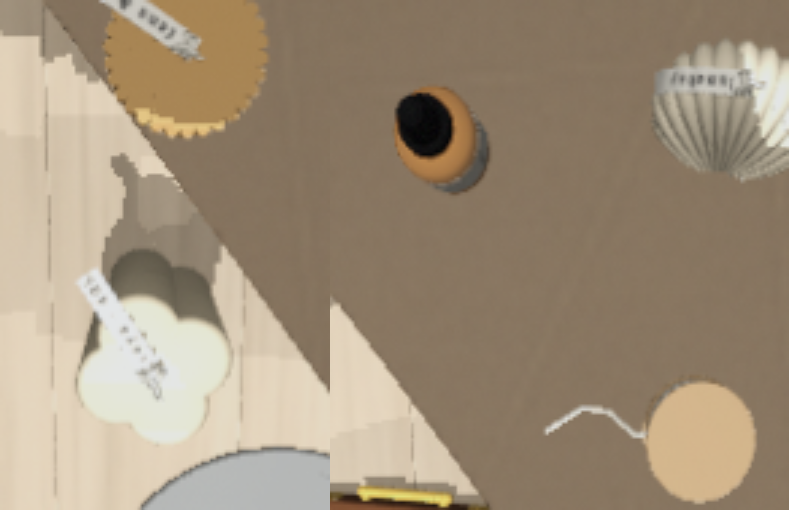

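```bash
cat > pp.py <<'E'
from m import *
CA=-0.0855
PK=dict(clover=(495.5,223),bottle=(487.3,125.4),spool=(478.7,27.8),round=(470.4,-70))
def pick(x,y,z,a,op,F,zt=260):
    jaws.grip(op); env.move_ptp([x,y,zt],R(a+np.pi/2)); env.move_l([x,y,z+30],max_speed=200); env.move_l([x,y,z],max_speed=60)
    jaws.grip(0,F); s=get_state(); print('gap',s['finger_gap'],'tcp',s['tcp_pos'].round(1),'F',s['force'].round(1))
    zp=s['tcp_pos'][2]; env.move_l([x,y,zt],max_speed=150); env.pause(.2); s=get_state(); print('lifted gap',s['finger_gap'],'F',s['force'].round(1),s['time_s']); return zp
def place(pk,zp,op,zt=260):
    x,y=PK[pk]; env.move_ptp([x,y,zt],R(CA+np.pi/2)); env.move_l([x,y,zp+8+25],max_speed=150); env.pause(.3)
    s=get_state(); f0=s['force'][2]; off=s['tcp_pos'][2]-(zp+33); print('hover',s['tcp_pos'].round(1))
    zc=zp+8+12
    while True:
        env.move_l([x,y,zc-off],max_speed=40); env.pause(.1); s=get_state(); df=s['force'][2]-f0
        if abs(df)>4 or zc<zp+5.5: break
        zc-=1.
    print('down at tcp-zp',(s['tcp_pos'][2]-zp).round(2),'df',df.round(2),s['tcp_pos'].round(1))
    jaws.grip(op); env.pause(.2); env.move_l([x,y,zt],max_speed=150); s=get_state(); print('t',s['time_s'],s['force'].round(1))
E
python3 - <<'E'
from pp import *; import pickle
D=pickle.load(open('D.pkl','rb')); im=D['B']
print('pillar',cast(im,(292,88.7),95)[0].round(1),'clover',cast(im,(281.3,193),135)[0].round(1))
f=im['frame'].astype(int); sub=f[160:222,250:312]; m=((sub.min(2)>195)).astype(np.uint8)*255
m=cv2.morphologyEx(m,cv2.MORPH_OPEN,np.ones((5,5)))
c=max(cv2.findContours(m,0,1)[0],key=cv2.contourArea).reshape(-1,2)+[250,160]
w=cast(im,c,135)[:,:2]; print('mask bbox',c.min(0),c.max(0),w.min(0).round(),w.max(0).round())
for s in [(32,60)]: print([f[p[1],p[0]].tolist() for p in [(290,195),(258,220),(300,160),(270,190)]])
zp=pick(649,309.8,43,CA,80,30)
place('spool',zp,75)
E
```

```text
pillar [669.7 166.9  95. ] clover [657.3  50.1 135. ]
mask bbox [257 170] [304 217] [629.  21.] [684.  77.]
[[217, 230, 228], [191, 214, 228], [112, 130, 144], [227, 230, 228]]
gap 50.19157056324627 tcp [649.6 310.   44. ] F [-0.2  0.   2.9]
lifted gap 50.580432069529195 F [-0.5 -0.4 -0.4] 9.9833
hover [479.   27.7  77.5]
down at tcp-zp 7.9 df 5.0 [478.9  27.7  51.9]
t 19.7917 [0.  1.1 0.5]
```

Run:
```python
from pp import *
zp=pick(537,427,64,CA,70,30)
place('bottle',zp,60)
env.move_ptp([655,60,300],R(np.pi/2)); env.pause(.3)
w=shot('wrist'); s=shot('scene')
import pickle; pickle.dump(w,open('w2.pkl','wb'))
a=cv2.resize(w['frame'],(780,585)); cv2.imwrite('pics/w2.png',a)
```

```text
gap 33.4240222612914 tcp [537.1 427.3  64.7] F [-1.4  0.9  2.5]
lifted gap 33.847510745487426 F [ 0.6 -1.  -0.1] 25.2083
hover [487.6 125.4  98.2]
down at tcp-zp 7.93 df 5.62 [487.5 125.5  72.6]
t 34.675 [-0.1 -0.7 -0.8]
```

View pics/w2.png

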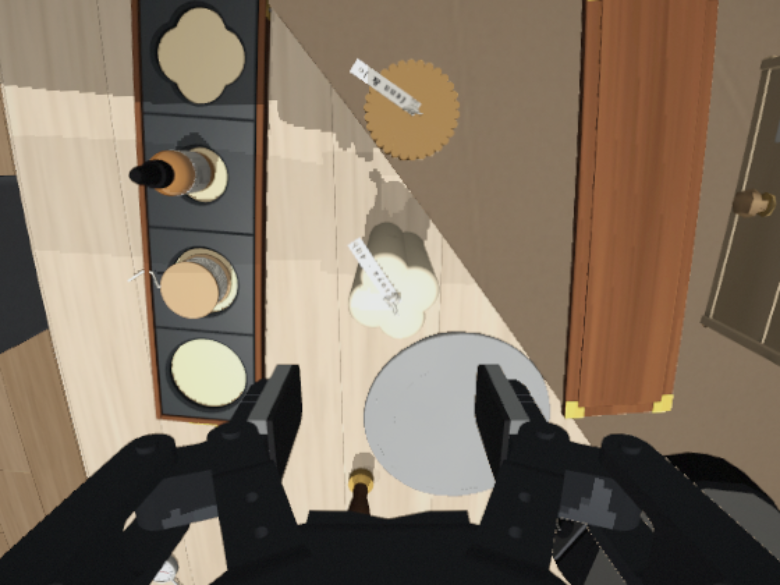

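Run:
```python
from pp import *; import pickle
for n in ['w2','D']:
    im=pickle.load(open(n+'.pkl','rb')); im=im['B'] if n=='D' else im
    q=proj(im,[[657,50,135]])[0].astype(int); x0,y0=q-36
    sub=im['frame'][y0:y0+72,x0:x0+72].astype(int)
    m=((sub.min(2)>195)&(sub[...,2]-sub[...,0]<25)).astype(np.uint8)*255
    m=cv2.morphologyEx(m,cv2.MORPH_OPEN,np.ones((7,7)))
    c=max(cv2.findContours(m,0,1)[0],key=cv2.contourArea).reshape(-1,2)+[x0,y0]
    w=cast(im,c,135)[:,:2]; ctr=(w.min(0)+w.max(0))/2
    for _ in range(3):
        d=w-ctr; th=np.arctan2(d[:,1],d[:,0]); r=np.hypot(*d.T)
        A=np.c_[np.ones_like(th),np.cos(th),np.sin(th),np.cos(4*th),np.sin(4*th)]
        k=np.linalg.lstsq(A,r,rcond=None)[0]; ctr=ctr+k[1:3]
    print(n,ctr.round(1),w.min(0).round(1),w.max(0).round(1),'r0',k[0].round(1),'amp',np.hypot(k[3],k[4]).round(2),'lobe ang',np.arctan2(k[4],k[3])/4)
print('pillar',cast(pickle.load(open('w2.pkl','rb')),(295,78.3),95)[0].round(1))
```

```text
w2 [656.7  49.3] [629.1  22.2] [683.5  76.1] r0 20.8 amp 2.61 lobe ang 0.4172122725647438
D [657.5  47. ] [630.1  22.3] [683.5  74.6] r0 20.6 amp 1.21 lobe ang 0.2752865109073822
pillar [668.9 169.8  95. ]
```

Run:
```python
from pp import *
zp=pick(669.3,168.5,71,CA,85,50)
place('round',zp,85)
```

```text
gap 64.45196107941176 tcp [670.1 168.5  72. ] F [1.  0.5 1.5]
lifted gap 64.1271650446242 F [-0.4  0.5 -2. ] 40.275
hover [470.7 -70.1 105.6]
down at tcp-zp 7.91 df 5.58 [470.6 -70.1  79.9]
t 49.6333 [-0.3  0.2  0.3]
```

Run:
```python
from pp import *
zp=pick(656.7,49.5,108,0.38,85,60,zt=290)
place('clover',zp,85,zt=290)
env.move_ptp([485,0,330],R(np.pi/2)); env.pause(.3); shot('wrist','end_w.png'); shot('side','end_s.png')
s=shot('scene')['frame'][130:300,170:360]; cv2.imwrite('pics/end_c.png',cv2.resize(s,None,fx=3.5,fy=3.5))
print(get_state()['time_s'])
```

```text
gap 61.46555966953298 tcp [657.5  49.4 109. ] F [ 1.5 -0.5  2. ]
lifted gap 61.50535229165687 F [ 0.1 -0.1 -4.1] 54.2083
hover [495.8 223.1 142.7]
down at tcp-zp 7.98 df 5.27 [495.7 223.1 117. ]
t 63.25 [-1.1 -0.2 -0.3]
64.6083
```

View pics/end_c.png

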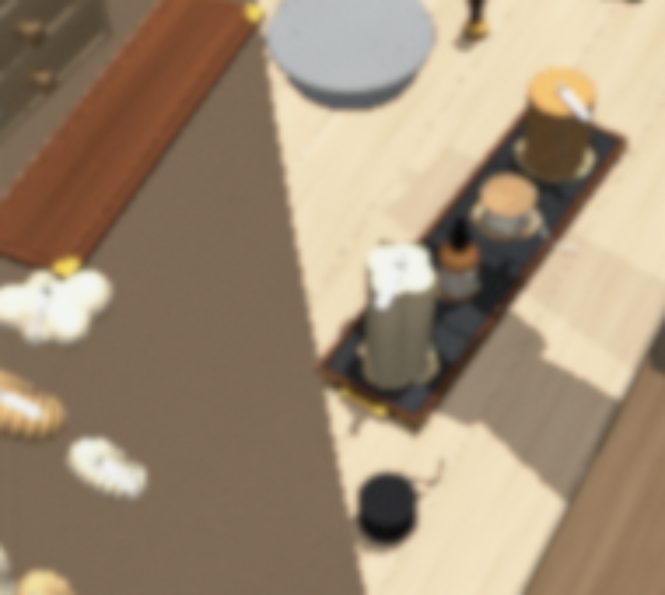

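View pics/end_s.png

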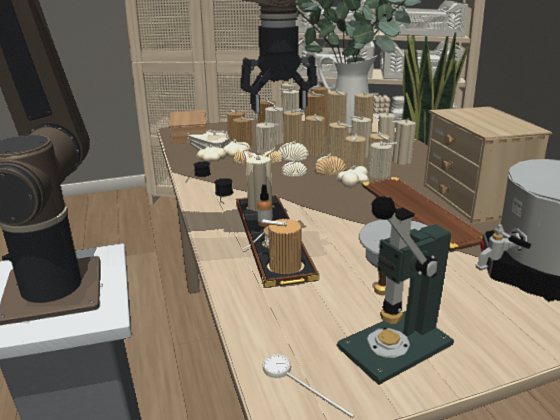

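View pics/end_w.png

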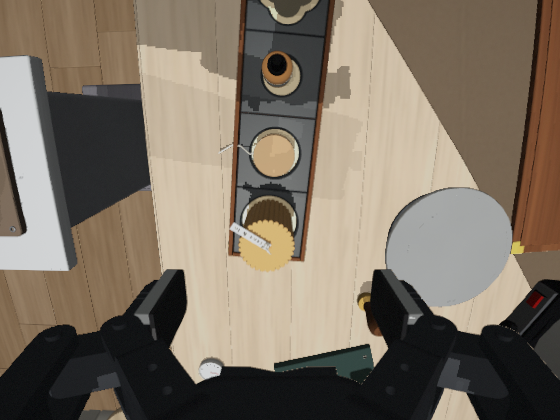

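Run:
```python
from pp import *
w=shot('wrist')
for n,p,z in [('spool',(275,155),44),('round',(267,246),103),('bottle',(277,64),113)]:
    print(n,cast(w,p,z)[0].round(1),PK[n])
s=shot('scene'); print('clover',cast(s,(170+400/3.5,130+268/3.5),143)[0].round(1),PK['clover'])
job.sign_off(); print(get_state()['time_s'])
```

```text
spool [479.9  28.   44. ] (478.7, 27.8)
round [471.1 -69.3 103. ] (470.4, -70)
bottle [482.8 123.7 113. ] (487.3, 125.4)
clover [494.5 221.  143. ] (495.5, 223)
the job is handed in; nothing more can be done
the job is handed in; nothing more can be done
```

All four things are packed upright in their own pockets and the job is handed in, at about 65 s on the robot's clock. The hand-in gave no verdict.

- **Placing:** I set down the spool, bottle, pillar and clover in that order. Each was lowered until it touched, and each touched within 0.1 mm of the expected 8 mm pocket-floor height.
- **Final position check:** The tops of the spool, pillar and clover came out within about 2.5 mm of their pocket centres. The bottle's cap read about 5 mm off, from hand-read pixels near the edge of the picture. That is inside the 12 mm limit, and the bottle looked upright and seated. The clover was outside the last wrist picture, so I checked it only in the scene and side views.
- **Bystanders:** The stamp and shell candle looked unmoved in the end pictures, but I did not measure them. The black spool near the case also looked unmoved.
- **Disagreement:** The clover's lobe angle came out between 0.28 and 0.42 rad depending on the measurement. I used 0.38, and the 61.5 mm grip (63 mm across lobes, 54 mm across hollows) fits a hold across two lobes.

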